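# Flip the station tags to match the nests

### The job

Each of the four stations has a hinged tag at its near end. Tip the tags over with gentle pushes of a fingertip, without pinching them, so that every station whose nest holds a black pickup shows its ringed face (tag leaning toward its nest) and every station without a pickup shows the plain face (tag leaning toward the robot). Pick nothing up, and leave the pickups, caps and everything else standing where they are.

Things in the scene. Friction and masses are not known exactly. Their poses are not given: they have to be found in the camera images.
- station_a: Fixed station: black base plate 260 x 110 x 10 mm on the green mat. Origin at the centre of the plate's underside; x runs along its length, roughly away from the robot, y across, z up. A hinged tag is at its near end; the nest, 62 mm square with an 8 mm high rim, is centred at x +75, y 0, floor z 10 mm. Four stations in a row, about 140 mm apart, in no fixed order.
- hinge_a (a point): Middle of the hinge line of station_a's tag (station axes; station x -60, y 0, z 28 mm). The line runs along y between two cheeks (y +-32 to 40 mm, x +-9 mm, tops 8 mm above the line). Tag: aluminium plate 58 mm wide, 63 mm from hinge line to free edge, 4 mm thick, 6 mm bead on the edge, 45 g.
- tag_a (a joint): Angle of station_a's tag, rad. 0: leans to the robot (station -x), plain face up, ringed face under; 0.698 upright; 1.396: leans to its nest (+x), ringed face (black ring, 38 mm) up. Both ends are stops 40 deg from upright; there its free edge is 40 mm out from the hinge line and 48 mm above it. Turns freely; past upright it falls to the other stop within 1 s.
- station_b: Fixed station: black base plate 260 x 110 x 10 mm on the green mat. Origin at the centre of the plate's underside; x runs along its length, roughly away from the robot, y across, z up. A hinged tag is at its near end; the nest, 62 mm square with an 8 mm high rim, is centred at x +75, y 0, floor z 10 mm. Four stations in a row, about 140 mm apart, in no fixed order.
- hinge_b (a point): Middle of the hinge line of station_b's tag (station axes; station x -60, y 0, z 28 mm). The line runs along y between two cheeks (y +-32 to 40 mm, x +-9 mm, tops 8 mm above the line). Tag: aluminium plate 58 mm wide, 63 mm from hinge line to free edge, 4 mm thick, 6 mm bead on the edge, 45 g.
- tag_b (a joint): Angle of station_b's tag, rad. 0: leans to the robot (station -x), plain face up, ringed face under; 0.698 upright; 1.396: leans to its nest (+x), ringed face (black ring, 38 mm) up. Both ends are stops 40 deg from upright; there its free edge is 40 mm out from the hinge line and 48 mm above it. Turns freely; past upright it falls to the other stop within 1 s.
- station_c: Fixed station: black base plate 260 x 110 x 10 mm on the green mat. Origin at the centre of the plate's underside; x runs along its length, roughly away from the robot, y across, z up. A hinged tag is at its near end; the nest, 62 mm square with an 8 mm high rim, is centred at x +75, y 0, floor z 10 mm. Four stations in a row, about 140 mm apart, in no fixed order.
- hinge_c (a point): Middle of the hinge line of station_c's tag (station axes; station x -60, y 0, z 28 mm). The line runs along y between two cheeks (y +-32 to 40 mm, x +-9 mm, tops 8 mm above the line). Tag: aluminium plate 58 mm wide, 63 mm from hinge line to free edge, 4 mm thick, 6 mm bead on the edge, 45 g.
- tag_c (a joint): Angle of station_c's tag, rad. 0: leans to the robot (station -x), plain face up, ringed face under; 0.698 upright; 1.396: leans to its nest (+x), ringed face (black ring, 38 mm) up. Both ends are stops 40 deg from upright; there its free edge is 40 mm out from the hinge line and 48 mm above it. Turns freely; past upright it falls to the other stop within 1 s.
- station_d: Fixed station: black base plate 260 x 110 x 10 mm on the green mat. Origin at the centre of the plate's underside; x runs along its length, roughly away from the robot, y across, z up. A hinged tag is at its near end; the nest, 62 mm square with an 8 mm high rim, is centred at x +75, y 0, floor z 10 mm. Four stations in a row, about 140 mm apart, in no fixed order.
- hinge_d (a point): Middle of the hinge line of station_d's tag (station axes; station x -60, y 0, z 28 mm). The line runs along y between two cheeks (y +-32 to 40 mm, x +-9 mm, tops 8 mm above the line). Tag: aluminium plate 58 mm wide, 63 mm from hinge line to free edge, 4 mm thick, 6 mm bead on the edge, 45 g.
- tag_d (a joint): Angle of station_d's tag, rad. 0: leans to the robot (station -x), plain face up, ringed face under; 0.698 upright; 1.396: leans to its nest (+x), ringed face (black ring, 38 mm) up. Both ends are stops 40 deg from upright; there its free edge is 40 mm out from the hinge line and 48 mm above it. Turns freely; past upright it falls to the other stop within 1 s.
- pickup_1: Vibration pickup: upright black cylinder 52 mm across with a steel stem and knob, 78 mm tall in all, loose, 0.4 kg, standing in the nest of some station. Origin at the centre of its underside, z up. A nest with a pickup is a full nest.
- pickup_2: Vibration pickup: upright black cylinder 52 mm across with a steel stem and knob, 78 mm tall in all, loose, 0.4 kg, standing in the nest of some station. Origin at the centre of its underside, z up. A nest with a pickup is a full nest.
- cap_1: Flat grey dust cap, 54 mm across, 16 mm high, loose, lying in the nest of some station that has no pickup. Origin at the centre of its underside. A nest with only a cap counts as empty.
- cap_2: Flat grey dust cap, 54 mm across, 16 mm high, loose, lying in the nest of some station that has no pickup. Origin at the centre of its underside. A nest with only a cap counts as empty.
- weight_a: Bystander, loose: brass weight, 18 mm across, 26 mm tall, between stations. Origin at the centre of its underside.
- weight_b: Bystander, loose: steel weight, 22 mm across, 32 mm tall, between stations. Origin at the centre of its underside.
- gauge_block: Bystander, loose: steel gauge block 35 x 12 x 9 mm, between stations. Origin at the centre of its underside.
- screwdriver: Bystander, loose: screwdriver about 170 mm long lying at the left end of the row. Origin at the centre of its underside.
- oil_jar: Bystander, loose: small jar, 44 mm across, 50 mm tall, at the right end of the row. Origin at the centre of its underside.
- coupling: Bystander, loose: steel ring 40 mm across, 14 mm high, at the right end of the row. Origin at the centre of its underside.
Not all that is in view belongs to the job. What is shaped like the pickup_2 but green or purple is not meant. Leave any brown or yellow look-alike of the pickup_1 alone.

How it is judged:
By the outcome, as a careful person would: the job done as asked, in the order asked, and still so for the second after the job is handed in, with the robot touching nothing.
It also fails if it takes over 64 s, if anything falls off the work surface, if the arm or the gripper's body presses on something with over 40 N, if the wrist force passes 120 N, or if a joint passes its speed limit or range.

### The arm

A 6-joint arm with a two-finger parallel gripper is mounted at the origin on the work surface. World frame = base frame: x ahead of the robot, y to its left, z up, the work surface at z = 0. Lengths are in m, angles in degrees, forces in N, time in s.
With the tool pointing down it reaches from about 0.275 to 1 m from the base axis. Payload 8.4 kg.
Tool frame: the origin (TCP) lies on the centre line of the jaws, within the pads' length; the fingertips stand 8 mm ahead of it and the grasp point (between the pads) lies 11 mm behind it (tcp_to_tips is the distance from the TCP to the fingertips, in m); z points along the fingers, y is the direction in which the jaws open and shut (so a half turn about z gives the same grasp; the last joint's range is limited). The gripper opens to 85 mm and grips with 20 to 120 N. Pads are 22 mm wide; open, the fingers measure 114 mm over their backs; the gripper's body (76 mm by 85 mm) begins 54 mm behind the grasp point. The pads swing forward as they close: fully open they stand 13 mm farther back than shut.
Start: joints at [-69.465, 20.225, 93.587, -0, 66.188, -0.138], TCP at [0.221, -0.585, 0.209] pointing down, gripper open.
Joint ranges: [-150.9, 150.9], [-52.94, 120.26], [3.33, 152.33], [-74.26, 254.26], [0, 154.13], [-172.89, 172.89]. Speed limits (degrees/s): [127.2, 127.2, 159.86, 180, 180, 180].

### API

Orientations are given as a 3x3 rotation matrix whose columns are the frame's x, y, z axes.
In Python, from workcell import get_obs, get_image, camera_info, job_done, tcp_to_tips gives the robot as it stands.
- The arm moves only by the tool servo_tool, never from a script. Its argument "plan" is a list of rows, each an object with "xyz": the shift along the tool's x, y, z in m, a list of three; "dr": the turn, a rotation vector about the tool's x, y, z in rad, a list of three. In form: [{"xyz": [dx, dy, dz], "dr": [wx, wy, wz]}, ...]. A call has 1 to 20 rows; each row shifts and turns the commanded pose from where the row before left it, along the tool's axes as they then stand; what a row does not reach is not made up. A row lasts 1/8 s, in which the tool goes at most 62.5 mm and 10.7 degrees, less where a joint would pass 70% of its speed; a pose out of reach is approached as far as the arm can. A call is refused whole if a number of a shift passes 0.0625 or a number of a turn 0.188, either way. A call with a gripper value outside its range is refused whole. "grip" is the closure in counts, from 0 (fully open) to 255 (shut), set as the call begins (left out, the last holds). The fingers move at their own pace and stop on an object; "grip_force" is the grip in N (left out, the last holds). Time passes only in rows, so rows that do not move let the fingers close. It gives the time, the measured TCP pose, the force and the opening at its end, in the units of the state.
- get_obs(): the state, without advancing time (a new reading comes with each control period).
- get_image(name): name is "side" or "top"; returns (picture, depth): 480x640x3 uint8, red, green, blue; 480x640 float32, m along the optical axis (not along the pixel's ray), 0 where there is no reading.
- camera_info(name): a dict with "intrinsics" (3x3 intrinsics, pixels), "origin" and "orientation" of the camera in the world. Camera axes: x right, y down, z forward; pixel columns grow to the right and rows downward; lengths in m; the calibration is good to about 2 mm. A picture is of the moment at which its call begins. camera_info takes no time and is no camera call.
- job_done(): hands the job in, once; it reports no verdict.
The state is a dict: "time": time; "joint_pos": joint angles; "joint_velocities": joint speeds; "joint_efforts": joint torques, N m; "tool_pos": TCP position; "tool_rot": TCP orientation; "wrist_force": force on the tool from outside, world axes, zero at the start; "ft_torque": the same for the moment, N m; "opening": opening from 0.0 (shut) to 1.0 (fully open).
Only numpy, scipy, OpenCV 4.12 (cv2) and the standard library are available. Lean on these libraries where they do the work, as an engineer would, in place of code of your own. Each camera call takes 0.05 s, during which the arm holds its last target. There are 200 camera calls.

## Working session

There is one attempt and no reset: what is moved stays moved. The work goes in short steps, Python scripts to look and compute and a tool call to move; the robot and the scene stay as the last step left them, time stands still between calls to the robot, and variables do not carry over. Pictures are saved under pics/ and viewed, about 8 in all and at most 12, crops included, and the job is handed in when it is done.

Besides the shell and the picture viewer there is one more tool, called after "Call:" by a JSON object that holds its "api" and its "payload", one argument or row to a line. servo_tool: Moves the arm, as the interface text tells. Its arguments: {"type":"object","properties":{"plan":{"type":"array"},"grip":{"type":"number"},"grip_force":{"type":"number"}},"required":["plan"]}

```bash
mkdir -p pics; ls; python3 - <<'E'
from workcell import *
import cv2,numpy as np
for n in("top","side"):
    im,d=get_image(n); cv2.imwrite(f"pics/{n}0.png",im[:,:,::-1]); np.save(f"{n}0.npy",d)
    c=camera_info(n); print(n,np.round(c["intrinsics"],1).tolist(),np.round(c["origin"],3),np.round(c["orientation"],3).tolist())
o=get_obs(); print(o["time"],o["tool_pos"],np.round(o["tool_rot"],3).tolist(),tcp_to_tips)
E
```

```text
pics
top [[548.9, 0.0, 318.7], [0.0, 548.9, 237.4], [0.0, 0.0, 1.0]] [ 0.399 -0.035  1.31 ] [[-0.004, -0.994, 0.113], [-1.0, 0.005, 0.016], [-0.016, -0.113, -0.993]]
side [[559.8, 0.0, 316.4], [0.0, 559.8, 236.4], [0.0, 0.0, 1.0]] [ 0.479 -0.842  0.859] [[0.997, -0.053, 0.056], [-0.077, -0.695, 0.715], [0.001, -0.717, -0.697]]
0.1 [ 0.22047493 -0.58433967  0.20844639] [[0.936, 0.353, -0.0], [0.353, -0.936, 0.001], [0.0, -0.001, -1.0]] 0.008
```

View pics/top0.png

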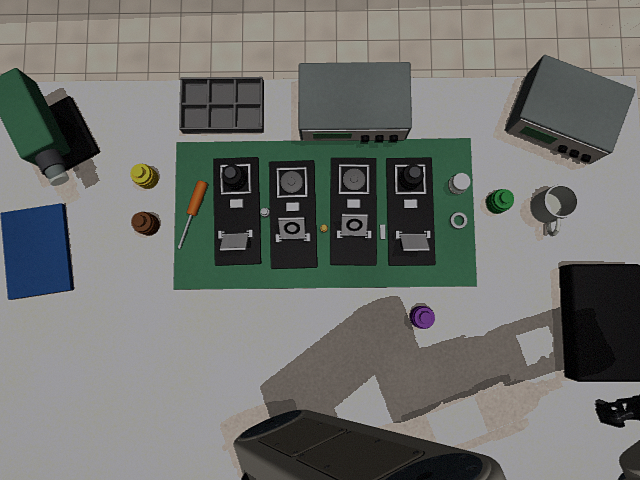

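View pics/side0.png

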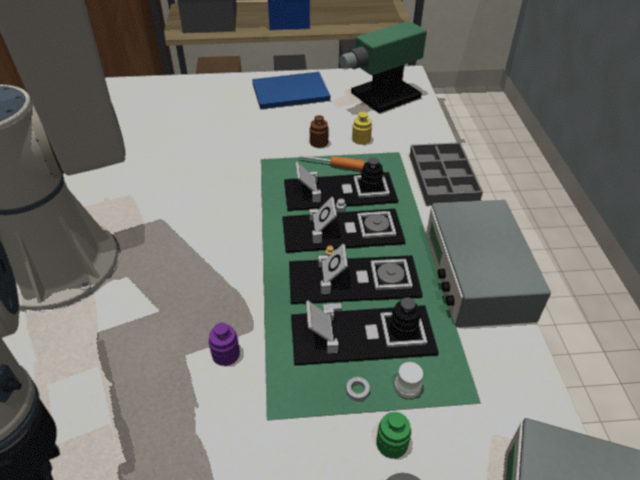

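Top view: four plates at about columns 236, 293, 353 and 410. The black pickups are at (235,176) and (410,176), with tags leaning to the robot (plain face up). The caps are at (291,181) and (353,180), with ringed faces up, so all four tags need flipping. The look-alikes (yellow 144,175, brown 145,222, purple 423,317, green 500,200) stand away from the stations. Next I measure, and confirm with one crop.

```bash
cat > h.py <<'E'
import numpy as np,cv2
from workcell import *
def ray(n,uv,z):
    c=camera_info(n);K=np.array(c["intrinsics"]);R=np.array(c["orientation"]);o=np.array(c["origin"])
    d=R@np.linalg.inv(K)@[uv[0],uv[1],1]; return o+d*(z-o[2])/d[2]
E
python3 - <<'E'
from h import *
im=cv2.imread("pics/top0.png"); a=np.zeros(im.shape[:2],np.uint8); a[142:286,178:474]=1
hsv=cv2.cvtColor(im,cv2.COLOR_BGR2HSV)
g=((hsv[...,0]>60)&(hsv[...,0]<90)&(hsv[...,1]>90)&(hsv[...,2]>50))
m=((~g)&(a>0)).astype(np.uint8); m=cv2.morphologyEx(m,cv2.MORPH_OPEN,np.ones((25,25)))
for c in cv2.findContours(m,cv2.RETR_EXTERNAL,cv2.CHAIN_APPROX_NONE)[0]:
    if cv2.contourArea(c)<2000: continue
    P=np.array([ray("top",p,.01)[:2] for p in c[:,0,:]+0.0],np.float32)
    r=cv2.minAreaRect(P); b=cv2.boxPoints(r); e=[b[1]-b[0],b[2]-b[1]]; e=max(e,key=np.linalg.norm); e=e*np.sign(e[0]); u=e/np.linalg.norm(e)
    C=np.array(r[0]); print("centre",C.round(4),"size",np.round(r[1],3),"yaw",np.degrees(np.arctan2(u[1],u[0])).round(2),"hinge",(C-.06*u).round(4),"px",c[:,0].mean(0).round())
v=cv2.resize(im[145:280,170:480],None,fx=2.55,fy=2.55,interpolation=cv2.INTER_CUBIC); cv2.imwrite("pics/crop1.png",v)
# small white cheeks/bystanders etc: depth heights
d=np.load("top0.npy");c=camera_info("top");R=np.array(c["orientation"]);K=np.array(c["intrinsics"])
for n,uv in dict(w_steel=(265,212),brass=(324,229),block=(383,232),jar=(459,183),tag1=(234,241),tag2=(291,229),tag3=(353,225),tag4=(413,241)).items():
    D=d[uv[1],uv[0]];p=np.array(c["origin"])+R@(np.linalg.inv(K)@[uv[0],uv[1],1])*D;print(n,p.round(3))
E
```

```text
centre [0.6052 0.0482] size [0.261 0.111] yaw 1.41 hinge [0.5453 0.0468] px [292. 215.]
centre [ 0.6103 -0.2325] size [0.26  0.111] yaw 0.38 hinge [ 0.5503 -0.2329] px [410. 211.]
centre [ 0.6121 -0.0968] size [0.11  0.257] yaw -0.34 hinge [ 0.5521 -0.0965] px [353. 211.]
centre [0.6141 0.1827] size [0.261 0.112] yaw 2.01 hinge [0.5541 0.1806] px [237. 211.]
w_steel [0.605 0.111 0.04 ]
brass [ 0.565 -0.027  0.031]
block [ 0.559 -0.167  0.016]
jar [ 0.668 -0.341  0.053]
tag1 [0.535 0.18  0.055]
tag2 [0.562 0.049 0.055]
tag3 [ 0.57  -0.094  0.058]
tag4 [ 0.533 -0.231  0.054]
```

View pics/crop1.png

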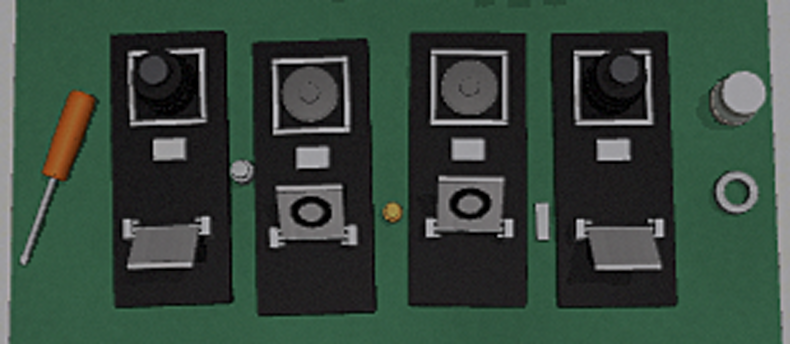

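The crop confirms it. The outer stations (crop 155,75 and 620,75) hold black pickups and have plain tags. The inner two hold flat grey caps and have ringed tags. All four tags need flipping, and I'll start with the right-hand station. First I square up the tool, close the fingers and go above its near side.

Call:
{"api": "servo_tool", "payload": {
  "plan": [
    {"xyz":[0,0,0],"dr":[0,0,0.18]},
    {"xyz":[0,0,0],"dr":[0,0,0.18]},
    {"xyz":[0.028,-0.039,0],"dr":[0,0,0]},
    {"xyz":[0.028,-0.039,0],"dr":[0,0,0]},
    {"xyz":[0.028,-0.039,0],"dr":[0,0,0]},
    {"xyz":[0.028,-0.039,0],"dr":[0,0,0]},
    {"xyz":[0.028,-0.039,0],"dr":[0,0,0]},
    {"xyz":[0.028,-0.039,0],"dr":[0,0,0]},
    {"xyz":[0.028,-0.039,0],"dr":[0,0,0]},
    {"xyz":[0.028,-0.039,0],"dr":[0,0,0]},
    {"xyz":[0.028,-0.039,0],"dr":[0,0,0]},
    {"xyz":[0,0,0.035],"dr":[0,0,0]},
    {"xyz":[0,0,0.035],"dr":[0,0,0]},
    {"xyz":[0,0,0],"dr":[0,0,0]},
    {"xyz":[0,0,0],"dr":[0,0,0]}
  ],
  "grip": 255,
  "grip_force": 20
}}

```text
time: 1.98
tool_pos: [0.4728, -0.2339, 0.14]
tool_rot: [[1.0, 0.001, 0.001], [0.001, -1.0, -0.0], [0.001, 0.0, -1.0]]
wrist_force: [1.0, -0.0, 0.2]
opening: -0.002
```

Call:
{"api": "servo_tool", "payload": {
  "plan": [
    {"xyz":[0,0,0.022],"dr":[0,0,0]},
    {"xyz":[0,0,0.022],"dr":[0,0,0]},
    {"xyz":[0,0,0.022],"dr":[0,0,0]},
    {"xyz":[0,0,0],"dr":[0,0,0]},
    {"xyz":[0,0,0],"dr":[0,0,0]}
  ]
}}

```text
time: 2.6
tool_pos: [0.4733, -0.2342, 0.0746]
tool_rot: [[1.0, 0.001, 0.002], [0.001, -1.0, -0.001], [0.002, 0.001, -1.0]]
wrist_force: [0.5, -0.4, 0.7]
opening: -0.001
```

```bash
python3 - <<'E'
from h import *
im,_=get_image("side"); cv2.imwrite("pics/side1.png",cv2.resize(im[140:380,180:450,::-1],None,fx=2.4,fy=2.4)); o=get_obs();print(o["tool_pos"],tcp_to_tips)
E
```

```text
[ 0.47340855 -0.23417413  0.07463485] 0.008
```

View pics/side1.png

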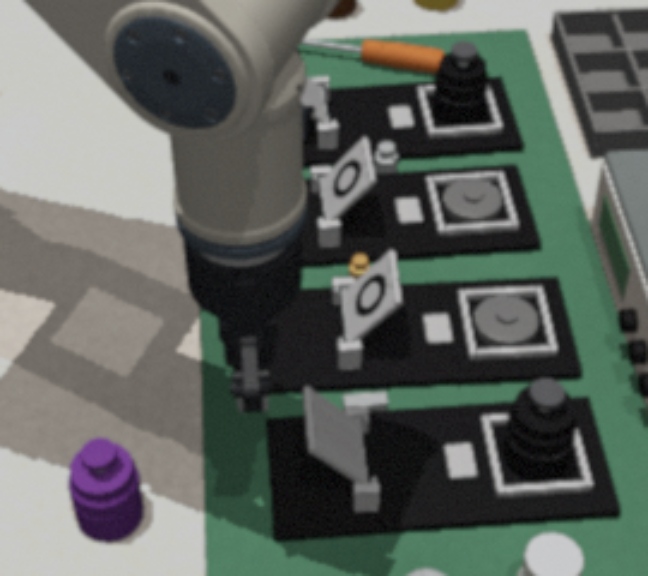

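The side crop shows the shut fingertip (250,385) on the robot side of the right-hand tag (320,430), clear of it, with its tip just below the tag's edge. I push slowly past upright, then back off.

Call:
{"api": "servo_tool", "payload": {
  "plan": [
    {"xyz":[0.01,0,0],"dr":[0,0,0]},
    {"xyz":[0.008,0,0],"dr":[0,0,0]},
    {"xyz":[0.008,0,0],"dr":[0,0,0]},
    {"xyz":[0.008,0,0],"dr":[0,0,0]},
    {"xyz":[0.008,0,0],"dr":[0,0,0]},
    {"xyz":[0.008,0,0],"dr":[0,0,0]},
    {"xyz":[0.008,0,0],"dr":[0,0,0]},
    {"xyz":[0.008,0,0],"dr":[0,0,0]},
    {"xyz":[0.007,0,0],"dr":[0,0,0]},
    {"xyz":[0.005,0,0],"dr":[0,0,0]},
    {"xyz":[0,0,0],"dr":[0,0,0]},
    {"xyz":[-0.02,0,0],"dr":[0,0,0]},
    {"xyz":[-0.02,0,-0.02],"dr":[0,0,0]},
    {"xyz":[0,0,-0.045],"dr":[0,0,0]},
    {"xyz":[0,0,0],"dr":[0,0,0]},
    {"xyz":[0,0,0],"dr":[0,0,0]}
  ]
}}

```text
time: 4.65
tool_pos: [0.5101, -0.2334, 0.1379]
tool_rot: [[1.0, 0.001, -0.0], [0.001, -1.0, 0.0], [-0.0, -0.0, -1.0]]
wrist_force: [-1.2, 0.5, -0.3]
opening: -0.0
```

```bash
python3 - <<'E'
from h import *
im,_=get_image("side"); cv2.imwrite("pics/side2.png",cv2.resize(im[140:380,180:450,::-1],None,fx=2.4,fy=2.4)); print(get_obs()["tool_pos"])
E
```

```text
[ 0.50971197 -0.2332286   0.13729042]
```

View pics/side2.png

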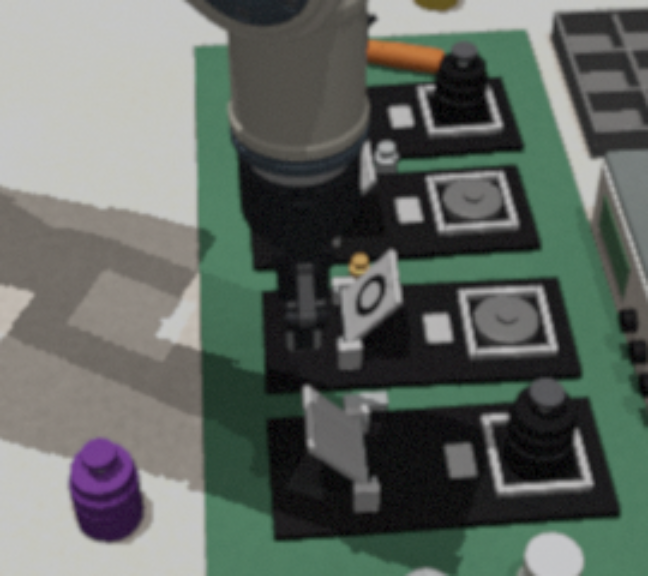

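The push left the tag still leaning to the robot. Before trying again I check where the fingertip really was against the tag's edge.

```bash
cat >> h.py <<'E'
def proj(n,p):
    c=camera_info(n);q=np.array(c["intrinsics"])@np.array(c["orientation"]).T@(np.array(p)-c["origin"]);return q[:2]/q[2]
E
python3 - <<'E'
from h import *
f=lambda p:((proj("side",p)-[180,140])*2.4).round()
print("side1 tips",f([.4734,-.2342,.0666]),"tcp",f([.4734,-.2342,.0746]))
print("side2 tips",f([.510,-.2334,.130]))
for z in(.076,.080): print("edge z",z,[f([.5103,-.2329+s*.029,z]) for s in(-1,1)])
print("cheeks",[f([.5503,-.2329+s*.036,.036]) for s in(-1,1)])
im,d=get_image("side");c=camera_info("side");K=np.array(c["intrinsics"]);R=np.array(c["orientation"])
def P(u,v): 
    u=u/2.4+180;v=v/2.4+140;return (c["origin"]+R@(np.linalg.inv(K)@[u,v,1])*d[int(round(v)),int(round(u))]).round(4)
for q in[(310,395),(335,430),(318,450),(305,335),(305,345),(365,490),(350,400),(280,470),(230,450)]: print(q,P(*q))
E
```

```text
side1 tips [255. 430.] tcp [254. 424.]
side2 tips [303. 371.]
edge z 0.076 [array([307., 450.]), array([302., 387.])]
edge z 0.08 [array([307., 447.]), array([302., 384.])]
cheeks [array([363., 487.]), array([354., 410.])]
(310, 395) [ 0.5156 -0.2153  0.0803]
(335, 430) [ 0.533  -0.2308  0.0567]
(318, 450) [ 0.5181 -0.2621  0.0756]
(305, 335) [ 0.511  -0.2465  0.1829]
(305, 345) [ 0.5109 -0.2461  0.1722]
(365, 490) [ 0.5515 -0.2741  0.0401]
(350, 400) [ 0.5504 -0.1677  0.0118]
(280, 470) [ 0.491  -0.2326  0.0136]
(230, 450) [ 0.4532 -0.2057  0.0065]
```

```bash
python3 - <<'E'
from h import *
for n in("side",):
    im,d=get_image(n);c=camera_info(n);K=np.array(c["intrinsics"]);R=np.array(c["orientation"])
    v,u=np.mgrid[:480,:640];X=np.stack([u,v,np.ones_like(u)],-1)@np.linalg.inv(K).T*d[...,None]@R.T+c["origin"]
    m=(d>0)&(abs(X[...,0]-.51)<.04)&(abs(X[...,1]+.2334)<.05)&(X[...,2]>.1)&(X[...,2]<.25)
    p=X[m]
    for z in np.arange(.1,.21,.006):
        q=p[(p[:,2]>=z)&(p[:,2]<z+.006)]
        if len(q): print(round(z,3),len(q),q.min(0).round(3),q.max(0).round(3))
E
```

```text
0.154 2 [ 0.503 -0.239  0.158] [ 0.505 -0.238  0.159]
0.16 10 [ 0.498 -0.243  0.16 ] [ 0.519 -0.232  0.166]
0.166 22 [ 0.498 -0.248  0.167] [ 0.519 -0.234  0.172]
0.172 31 [ 0.498 -0.248  0.172] [ 0.519 -0.236  0.178]
0.178 26 [ 0.5   -0.248  0.178] [ 0.518 -0.241  0.184]
0.184 13 [ 0.503 -0.248  0.184] [ 0.516 -0.244  0.189]
0.202 6 [ 0.497 -0.264  0.205] [ 0.516 -0.238  0.208]
0.208 11 [ 0.496 -0.268  0.208] [ 0.515 -0.24   0.214]
```

By depth, the shut fingertips end about 20 mm above the reported TCP height (0.158 against 0.1375), not 8 mm below it. In x and y they agree. So the first push passed just over the tag, and I go about 28 mm lower, watching the force.

Call:
{"api": "servo_tool", "payload": {
  "plan": [
    {"xyz":[-0.038,0,0],"dr":[0,0,0]},
    {"xyz":[0,0,0.024],"dr":[0,0,0]},
    {"xyz":[0,0,0.024],"dr":[0,0,0]},
    {"xyz":[0,0,0.024],"dr":[0,0,0]},
    {"xyz":[0,0,0.018],"dr":[0,0,0]},
    {"xyz":[0,0,0],"dr":[0,0,0]},
    {"xyz":[0,0,0],"dr":[0,0,0]}
  ]
}}

```text
time: 5.68
tool_pos: [0.4724, -0.2336, 0.0482]
tool_rot: [[1.0, 0.001, -0.0], [0.001, -1.0, 0.0], [-0.0, -0.0, -1.0]]
wrist_force: [0.2, 0.0, 0.2]
opening: 0.004
```

```bash
cat >> h.py <<'E'
def cloud(n="side"):
    im,d=get_image(n);c=camera_info(n);K=np.array(c["intrinsics"]);R=np.array(c["orientation"])
    v,u=np.mgrid[:480,:640];X=np.stack([u,v,np.ones_like(u)],-1)@np.linalg.inv(K).T*d[...,None]@R.T+c["origin"]
    X[d==0]=np.nan; return im,X
def tip(p):
    im,X=cloud(); m=(abs(X[...,0]-p[0])<.016)&(abs(X[...,1]-p[1])<.02)&(X[...,2]>.02)&(X[...,2]<p[2]+.06)
    q=X[m]; i=q[:,2].argsort()[:12]; return im,q[i].round(3)
E
python3 - <<'E'
from h import *
p=get_obs()["tool_pos"];print(p);im,q=tip(p);print(q)
cv2.imwrite("pics/side3.png",cv2.resize(im[140:380,180:450,::-1],None,fx=2.4,fy=2.4))
E
```

```text
[ 0.47241337 -0.23356927  0.04816771]
[[ 0.48  -0.239  0.07 ]
 [ 0.465 -0.237  0.072]
 [ 0.48  -0.239  0.073]
 [ 0.463 -0.24   0.073]
 [ 0.465 -0.24   0.074]
 [ 0.482 -0.238  0.075]
 [ 0.463 -0.24   0.076]
 [ 0.482 -0.242  0.077]
 [ 0.461 -0.24   0.077]
 [ 0.48  -0.24   0.077]
 [ 0.465 -0.24   0.079]
 [ 0.461 -0.24   0.079]]
```

View pics/side3.png

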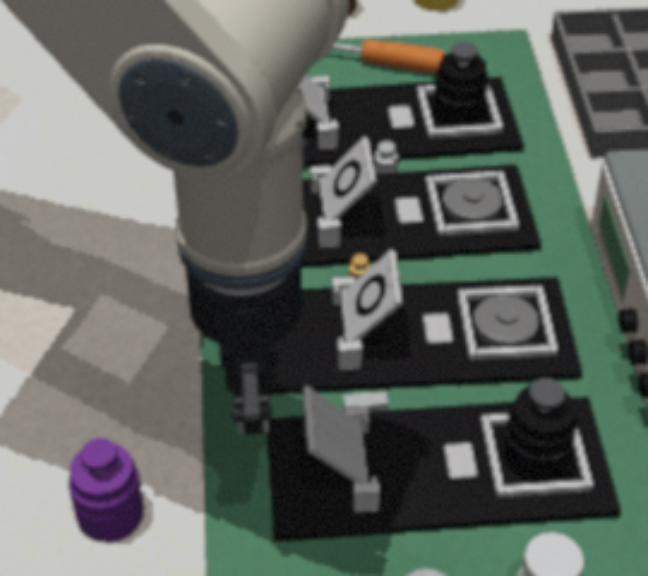

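The tip is now really at about z 0.068, on the robot side and below the tag's edge. I go 8 mm lower and push.

Call:
{"api": "servo_tool", "payload": {
  "plan": [
    {"xyz":[0,0,0.008],"dr":[0,0,0]},
    {"xyz":[0.01,0,0],"dr":[0,0,0]},
    {"xyz":[0.008,0,0],"dr":[0,0,0]},
    {"xyz":[0.008,0,0],"dr":[0,0,0]},
    {"xyz":[0.008,0,0],"dr":[0,0,0]},
    {"xyz":[0.008,0,0],"dr":[0,0,0]},
    {"xyz":[0.008,0,0],"dr":[0,0,0]},
    {"xyz":[0.008,0,0],"dr":[0,0,0]},
    {"xyz":[0.008,0,0],"dr":[0,0,0]},
    {"xyz":[0.007,0,0],"dr":[0,0,0]},
    {"xyz":[0.006,0,0],"dr":[0,0,0]},
    {"xyz":[0,0,0],"dr":[0,0,0]},
    {"xyz":[0,0,0],"dr":[0,0,0]}
  ]
}}

```text
time: 7.35
tool_pos: [0.5511, -0.2334, 0.04]
tool_rot: [[1.0, 0.001, -0.0], [0.001, -1.0, 0.0], [-0.0, -0.0, -1.0]]
wrist_force: [-0.5, 0.6, -0.6]
opening: -0.002
```

Call:
{"api": "servo_tool", "payload": {
  "plan": [
    {"xyz":[-0.02,0,0],"dr":[0,0,0]},
    {"xyz":[-0.03,0,-0.02],"dr":[0,0,0]},
    {"xyz":[0,0,-0.035],"dr":[0,0,0]},
    {"xyz":[0,0,-0.035],"dr":[0,0,0]},
    {"xyz":[0,0,0],"dr":[0,0,0]},
    {"xyz":[0,0,0],"dr":[0,0,0]}
  ]
}}

```text
time: 8.1
tool_pos: [0.5008, -0.2334, 0.1297]
tool_rot: [[1.0, 0.001, -0.0], [0.001, -1.0, 0.0], [-0.0, -0.0, -1.0]]
wrist_force: [-0.5, 0.7, -0.6]
opening: -0.002
```

```bash
cat >> h.py <<'E'
H={1:(.5541,.1806),2:(.5453,.0468),3:(.5521,-.0965),4:(.5503,-.2329)}
def tags(n="side"):
    im,X=cloud(n)
    for k,(x,y) in H.items():
        m=(abs(X[...,0]-x)<.06)&(abs(X[...,1]-y)<.024)&(X[...,2]>.048)&(X[...,2]<.084)
        q=X[m]; print(k,"pts",m.sum(),"mean dx from hinge",(q[:,0].mean()-x).round(3) if m.any() else None)
E
python3 - <<'E'
from h import *
print(get_obs()["tool_pos"]);tags("side");tags("top")
E
```

```text
[ 0.50084036 -0.23336166  0.12970686]
1 pts 0 mean dx from hinge None
2 pts 168 mean dx from hinge 0.031
3 pts 316 mean dx from hinge 0.026
4 pts 427 mean dx from hinge 0.027
1 pts 241 mean dx from hinge -0.027
2 pts 314 mean dx from hinge 0.026
3 pts 334 mean dx from hinge 0.025
4 pts 162 mean dx from hinge 0.028
```

Tag 4 flipped (mean offset from the hinge +27 mm, both views). Next is station 3, from its nest side.

Call:
{"api": "servo_tool", "payload": {
  "plan": [
    {"xyz":[0.032,-0.034,0],"dr":[0,0,0]},
    {"xyz":[0.032,-0.034,0],"dr":[0,0,0]},
    {"xyz":[0.032,-0.034,0],"dr":[0,0,0]},
    {"xyz":[0.032,-0.035,0],"dr":[0,0,0]},
    {"xyz":[0,0,0],"dr":[0,0,0]},
    {"xyz":[0,0,0.03],"dr":[0,0,0]},
    {"xyz":[0,0,0.03],"dr":[0,0,0]},
    {"xyz":[0,0,0.03],"dr":[0,0,0]},
    {"xyz":[0,0,0],"dr":[0,0,0]},
    {"xyz":[0,0,0],"dr":[0,0,0]}
  ]
}}

```text
time: 9.45
tool_pos: [0.6292, -0.0969, 0.0405]
tool_rot: [[1.0, 0.0, -0.0], [0.0, -1.0, -0.0], [-0.0, 0.0, -1.0]]
wrist_force: [0.4, -0.3, 0.2]
opening: -0.001
```

Call:
{"api": "servo_tool", "payload": {
  "plan": [
    {"xyz":[-0.01,0,0],"dr":[0,0,0]},
    {"xyz":[-0.008,0,0],"dr":[0,0,0]},
    {"xyz":[-0.008,0,0],"dr":[0,0,0]},
    {"xyz":[-0.008,0,0],"dr":[0,0,0]},
    {"xyz":[-0.008,0,0],"dr":[0,0,0]},
    {"xyz":[-0.008,0,0],"dr":[0,0,0]},
    {"xyz":[-0.008,0,0],"dr":[0,0,0]},
    {"xyz":[-0.008,0,0],"dr":[0,0,0]},
    {"xyz":[-0.007,0,0],"dr":[0,0,0]},
    {"xyz":[-0.006,0,0],"dr":[0,0,0]},
    {"xyz":[0,0,0],"dr":[0,0,0]},
    {"xyz":[0,0,0],"dr":[0,0,0]},
    {"xyz":[0.02,0,0],"dr":[0,0,0]},
    {"xyz":[0.03,0,-0.02],"dr":[0,0,0]},
    {"xyz":[0,0,-0.035],"dr":[0,0,0]},
    {"xyz":[0,0,-0.035],"dr":[0,0,0]},
    {"xyz":[0,0,0],"dr":[0,0,0]},
    {"xyz":[0,0,0],"dr":[0,0,0]}
  ]
}}

```text
time: 11.7
tool_pos: [0.6, -0.0964, 0.1296]
tool_rot: [[1.0, 0.001, -0.0], [0.001, -1.0, 0.0], [-0.0, -0.0, -1.0]]
wrist_force: [-1.0, -0.1, -0.1]
opening: 0.001
```

```bash
python3 - <<'E'
from h import *
print(get_obs()["tool_pos"]);tags("side");tags("top")
E
```

```text
[ 0.60004841 -0.09637484  0.12964004]
1 pts 158 mean dx from hinge -0.026
2 pts 246 mean dx from hinge 0.027
3 pts 265 mean dx from hinge -0.026
4 pts 418 mean dx from hinge 0.028
1 pts 244 mean dx from hinge -0.027
2 pts 310 mean dx from hinge 0.025
3 pts 0 mean dx from hinge None
4 pts 224 mean dx from hinge 0.027
```

Tag 3 flipped. Station 2 next, done the same way.

Call:
{"api": "servo_tool", "payload": {
  "plan": [
    {"xyz":[0.006,-0.036,0],"dr":[0,0,0]},
    {"xyz":[0.006,-0.036,0],"dr":[0,0,0]},
    {"xyz":[0.005,-0.036,0],"dr":[0,0,0]},
    {"xyz":[0.005,-0.036,0],"dr":[0,0,0]},
    {"xyz":[0,0,0],"dr":[0,0,0]},
    {"xyz":[0,0,0.03],"dr":[0,0,0]},
    {"xyz":[0,0,0.03],"dr":[0,0,0]},
    {"xyz":[0,0,0.03],"dr":[0,0,0]},
    {"xyz":[0,0,0],"dr":[0,0,0]},
    {"xyz":[0,0,0],"dr":[0,0,0]}
  ]
}}

```text
time: 13.05
tool_pos: [0.6225, 0.047, 0.0406]
tool_rot: [[1.0, 0.0, 0.0], [0.0, -1.0, -0.0], [0.0, 0.0, -1.0]]
wrist_force: [0.0, 0.6, 0.2]
opening: -0.001
```

Call:
{"api": "servo_tool", "payload": {
  "plan": [
    {"xyz":[-0.01,0,0],"dr":[0,0,0]},
    {"xyz":[-0.008,0,0],"dr":[0,0,0]},
    {"xyz":[-0.008,0,0],"dr":[0,0,0]},
    {"xyz":[-0.008,0,0],"dr":[0,0,0]},
    {"xyz":[-0.008,0,0],"dr":[0,0,0]},
    {"xyz":[-0.008,0,0],"dr":[0,0,0]},
    {"xyz":[-0.008,0,0],"dr":[0,0,0]},
    {"xyz":[-0.008,0,0],"dr":[0,0,0]},
    {"xyz":[-0.007,0,0],"dr":[0,0,0]},
    {"xyz":[-0.006,0,0],"dr":[0,0,0]},
    {"xyz":[0,0,0],"dr":[0,0,0]},
    {"xyz":[0,0,0],"dr":[0,0,0]},
    {"xyz":[0.02,0,0],"dr":[0,0,0]},
    {"xyz":[0.03,0,-0.02],"dr":[0,0,0]},
    {"xyz":[0,0,-0.035],"dr":[0,0,0]},
    {"xyz":[0,0,-0.035],"dr":[0,0,0]},
    {"xyz":[0,0,0],"dr":[0,0,0]},
    {"xyz":[0,0,0],"dr":[0,0,0]}
  ]
}}

```text
time: 15.3
tool_pos: [0.5929, 0.0475, 0.1296]
tool_rot: [[1.0, 0.001, -0.0], [0.001, -1.0, -0.0], [-0.0, 0.0, -1.0]]
wrist_force: [0.3, -0.5, 0.1]
opening: 0.0
```

```bash
python3 - <<'E'
from h import *
print(get_obs()["tool_pos"]);tags("side");tags("top")
E
```

```text
[0.59290357 0.04750881 0.12963159]
1 pts 149 mean dx from hinge -0.026
2 pts 200 mean dx from hinge -0.026
3 pts 268 mean dx from hinge -0.026
4 pts 421 mean dx from hinge 0.027
1 pts 0 mean dx from hinge None
2 pts 0 mean dx from hinge None
3 pts 252 mean dx from hinge -0.027
4 pts 327 mean dx from hinge 0.026
```

Tag 2 flipped. Last is station 1, from the robot side, and then I retreat up and toward the robot.

Call:
{"api": "servo_tool", "payload": {
  "plan": [
    {"xyz":[-0.029,-0.033,0],"dr":[0,0,0]},
    {"xyz":[-0.029,-0.033,0],"dr":[0,0,0]},
    {"xyz":[-0.029,-0.033,0],"dr":[0,0,0]},
    {"xyz":[-0.03,-0.034,0],"dr":[0,0,0]},
    {"xyz":[0,0,0],"dr":[0,0,0]},
    {"xyz":[0,0,0.03],"dr":[0,0,0]},
    {"xyz":[0,0,0.03],"dr":[0,0,0]},
    {"xyz":[0,0,0.03],"dr":[0,0,0]},
    {"xyz":[0,0,0],"dr":[0,0,0]},
    {"xyz":[0,0,0],"dr":[0,0,0]}
  ]
}}

```text
time: 16.65
tool_pos: [0.4766, 0.1802, 0.0405]
tool_rot: [[1.0, 0.0, 0.0], [0.0, -1.0, -0.0], [0.0, 0.0, -1.0]]
wrist_force: [0.3, -0.5, -0.8]
opening: -0.002
```

Call:
{"api": "servo_tool", "payload": {
  "plan": [
    {"xyz":[0.01,0,0],"dr":[0,0,0]},
    {"xyz":[0.008,0,0],"dr":[0,0,0]},
    {"xyz":[0.008,0,0],"dr":[0,0,0]},
    {"xyz":[0.008,0,0],"dr":[0,0,0]},
    {"xyz":[0.008,0,0],"dr":[0,0,0]},
    {"xyz":[0.008,0,0],"dr":[0,0,0]},
    {"xyz":[0.008,0,0],"dr":[0,0,0]},
    {"xyz":[0.008,0,0],"dr":[0,0,0]},
    {"xyz":[0.007,0,0],"dr":[0,0,0]},
    {"xyz":[0.006,0,0],"dr":[0,0,0]},
    {"xyz":[0,0,0],"dr":[0,0,0]},
    {"xyz":[0,0,0],"dr":[0,0,0]},
    {"xyz":[-0.02,0,0],"dr":[0,0,0]},
    {"xyz":[-0.03,0,-0.02],"dr":[0,0,0]},
    {"xyz":[-0.03,0,-0.035],"dr":[0,0,0]},
    {"xyz":[-0.03,0,-0.035],"dr":[0,0,0]},
    {"xyz":[-0.03,0,-0.03],"dr":[0,0,0]},
    {"xyz":[-0.03,0,-0.03],"dr":[0,0,0]},
    {"xyz":[0,0,0],"dr":[0,0,0]},
    {"xyz":[0,0,0],"dr":[0,0,0]}
  ]
}}

```text
time: 19.15
tool_pos: [0.3854, 0.1805, 0.1899]
tool_rot: [[1.0, 0.001, 0.001], [0.001, -1.0, 0.0], [0.001, -0.0, -1.0]]
wrist_force: [0.5, 0.4, -0.2]
opening: -0.002
```

```bash
python3 - <<'E'
from h import *
print(get_obs()["tool_pos"]);tags("side");tags("top")
im,_=get_image("top");s,_=get_image("side")
a=cv2.resize(im[140:290,170:480],(620,300));b=cv2.resize(s[130:420,200:480],(290,300))
cv2.imwrite("pics/final.png",cv2.resize(np.vstack([a,np.hstack([b,np.zeros((300,330,3),np.uint8)])]),(620,600))[:,:,::-1])
i0=cv2.imread("pics/top0.png")[:,:,::-1]
d=(np.abs(i0.astype(int)-im).max(2)>60)[145:285,175:480]; n,_,st,ce=cv2.connectedComponentsWithStats(d.astype(np.uint8))
for k in range(1,n):
    if st[k,4]>6: print("changed px",(ce[k]+[175,145]).round(),st[k,4])
E
```

```text
[0.38537968 0.18045257 0.18988403]
1 pts 196 mean dx from hinge 0.026
2 pts 201 mean dx from hinge -0.026
3 pts 268 mean dx from hinge -0.026
4 pts 420 mean dx from hinge 0.028
1 pts 316 mean dx from hinge 0.025
2 pts 248 mean dx from hinge -0.027
3 pts 254 mean dx from hinge -0.027
4 pts 325 mean dx from hinge 0.026
changed px [233. 223.] 307
changed px [354. 223.] 308
changed px [414. 223.] 322
changed px [292. 227.] 297
changed px [233. 224.] 48
changed px [354. 225.] 46
changed px [414. 225.] 49
changed px [291. 228.] 47
changed px [234. 242.] 343
changed px [354. 243.] 348
changed px [414. 243.] 366
changed px [292. 246.] 354
changed px [191. 277.] 181
changed px [207. 278.] 115
changed px [199. 275.] 8
changed px [179. 281.] 55
```

View pics/final.png

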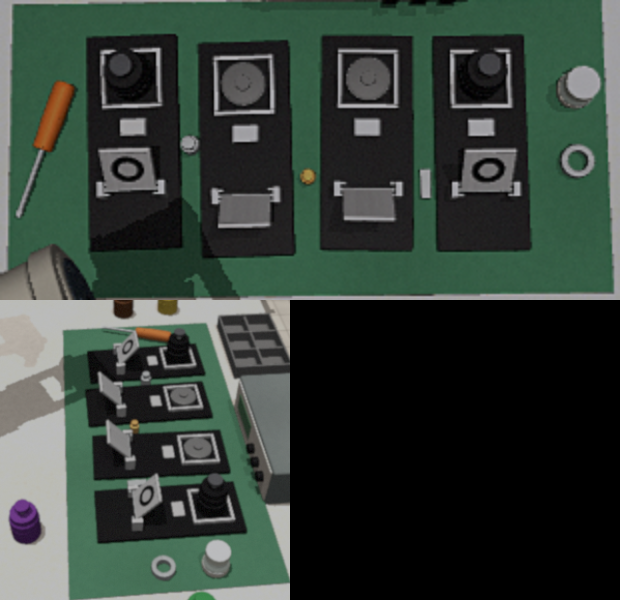

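The final picture shows rings up at both pickup stations (127,168 and 488,168) and plain faces at both cap stations. Apart from the tags, only the arm and its shadow changed.

```bash
python3 -c "
from workcell import *
print(job_done())"
```

```text
the job is handed in; nothing more can be done
None
```

All four tags needed flipping, and all four are now right. I tipped each with the side of the shut fingertips. The two outer stations, with black pickups, show their rings. The two inner stations, with only grey caps, show the plain face.

- **First push missed:** my first push at the right-hand station passed just over its tag. Depth showed the shut fingertips about 20 mm above the reported TCP height, where the given figure puts them 8 mm below it. I went lower by the camera reading, and every push after that worked first time.
- **Last checks:** both cameras agree on all four tags, each leaning about 26 mm to the correct side of its hinge. Comparing the first and last top views over the mat, only the tags, the arm and its shadow changed, so the pickups, caps and other loose items on it stand where they were. The wrist force stayed around 1 N in the readings at the end of each move; I did not log it during the pushes. I handed in at about 19.5 s with the arm clear, and no check disagreed at the end.

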